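# Dry the printing blocks in the warm-air rack

## Task

The washed lino printing blocks are to dry in the warm-air rack. First switch the rack off by pressing the test button of its safety switch, so that the lever drops; with the lever down, stand every block on a short edge in the rack, one to a slot, fully seated and leaning back with the slot; any slot will do. When all are in, lift the lever back up to switch the rack on, and leave the paint bottle, the roll of tape and the glue stick where they are.

Things in the scene. Friction and masses are not known exactly. Their poses are not given: they have to be found in the camera images.
- rack: fixed drying rack: grey base 250 (x) x 110 (y) x 40 mm high, five slots one behind another along x between six pairs of wooden dowels. Origin: centre of its underside; z up, -x is its front. Slots lean back (to +x) by 20 degrees: 'up a slot' is (0.342, 0, 0.940) in this frame. Dowels are 12 mm thick, at y = -17 and +17 mm, tips 72 mm up the slot from the seat (back pair 96 mm, joined by a bar)
- slot_0 (a point): middle of the 60 mm wide wooden seat of slot 0 (0 front, 4 back, 34 mm apart along the rack's x), 50 mm above the table. The seat is square to the slot; 20 mm clear between front and back dowels. A seated block leans on the dowels behind it, carved face to the front, its centre 42 mm up the slot (88 mm above the table)
- slot_1 (a point): middle of the 60 mm wide wooden seat of slot 1 (0 front, 4 back, 34 mm apart along the rack's x), 50 mm above the table. The seat is square to the slot; 20 mm clear between front and back dowels. A seated block leans on the dowels behind it, carved face to the front, its centre 42 mm up the slot (88 mm above the table)
- slot_2 (a point): middle of the 60 mm wide wooden seat of slot 2 (0 front, 4 back, 34 mm apart along the rack's x), 50 mm above the table. The seat is square to the slot; 20 mm clear between front and back dowels. A seated block leans on the dowels behind it, carved face to the front, its centre 42 mm up the slot (88 mm above the table)
- slot_3 (a point): middle of the 60 mm wide wooden seat of slot 3 (0 front, 4 back, 34 mm apart along the rack's x), 50 mm above the table. The seat is square to the slot; 20 mm clear between front and back dowels. A seated block leans on the dowels behind it, carved face to the front, its centre 42 mm up the slot (88 mm above the table)
- slot_4 (a point): middle of the 60 mm wide wooden seat of slot 4 (0 front, 4 back, 34 mm apart along the rack's x), 50 mm above the table. The seat is square to the slot; 20 mm clear between front and back dowels. A seated block leans on the dowels behind it, carved face to the front, its centre 42 mm up the slot (88 mm above the table)
- block_0: lino printing block, a wooden plate with a dark carved face, 84 x 60 x 14 mm, 0.09 kg; origin at the centre of its plain wooden underside; x along the 84 mm, y along the 60 mm, z out of the carved face (up at the start, when it lies flat on the table). All five are alike; some may be absent
- block_1: lino printing block, a wooden plate with a dark carved face, 84 x 60 x 14 mm, 0.09 kg; origin at the centre of its plain wooden underside; x along the 84 mm, y along the 60 mm, z out of the carved face (up at the start, when it lies flat on the table). All five are alike; some may be absent
- block_2: lino printing block, a wooden plate with a dark carved face, 84 x 60 x 14 mm, 0.09 kg; origin at the centre of its plain wooden underside; x along the 84 mm, y along the 60 mm, z out of the carved face (up at the start, when it lies flat on the table). All five are alike; some may be absent
- block_3: lino printing block, a wooden plate with a dark carved face, 84 x 60 x 14 mm, 0.09 kg; origin at the centre of its plain wooden underside; x along the 84 mm, y along the 60 mm, z out of the carved face (up at the start, when it lies flat on the table). All five are alike; some may be absent
- block_4: lino printing block, a wooden plate with a dark carved face, 84 x 60 x 14 mm, 0.09 kg; origin at the centre of its plain wooden underside; x along the 84 mm, y along the 60 mm, z out of the carved face (up at the start, when it lies flat on the table). All five are alike; some may be absent
- block_0_mid (a point): centre of block_0's body, 7 mm above its origin along its z
- block_1_mid (a point): centre of block_1's body, 7 mm above its origin along its z
- block_2_mid (a point): centre of block_2's body, 7 mm above its origin along its z
- block_3_mid (a point): centre of block_3's body, 7 mm above its origin along its z
- block_4_mid (a point): centre of block_4's body, 7 mm above its origin along its z
- switchbox: fixed safety switch of the rack: flat box 90 (x) x 110 (y) x 45 mm high with a black toggle lever (at y = +26 mm) and a round grey test button (at x = -8, y = -30 mm) on its top. Origin at the centre of its underside, z up, -x is its front. The lever's hinge lies along y at x = 8, z = 43 mm
- lever (a joint): toggle lever: 0 = up (on; leans 12 degrees to the box's +x), 0.80 rad = dropped (leans 34 degrees to the box's front, -x). Its own weight holds it in either place (balance at about 0.21 rad; under 1 N moves it). 58 mm long from the hinge, 18 mm wide in y, 9 mm thick, end knob 22 x 13 x 16 mm. Can be pushed up from the front with closed fingers
- lever_tip (a point): end of the toggle lever, 58 mm from its hinge
- test_button (a joint): travel of the test button: 0 = out, 0.006 m = fully in; springy, 1.2 N to start and 4.8 N fully in. About 4 mm of travel trips the lever, which then drops by itself
- button_top (a point): centre of the top of the test button (24 mm diameter), 60 mm above the table when out; it is pressed straight down
- tempera_white: bystander: upright white paint squeeze bottle, 59 x 57 x 145 mm; origin at its underside
- tape_roll: bystander: roll of masking tape lying flat, 100 x 98 x 25 mm; origin at its underside
- glue_stick: bystander: glue stick lying flat, 26 x 92 x 26 mm; origin at its underside

How it is judged:
By the outcome, as a careful person would: the job done as asked, in the order asked, and still so for the second after the job is handed in, with the robot touching nothing.
Of block_0, block_1, block_2, block_3, block_4 only 4 to 5 are there at a start; the rules pass over those that are not, and their reading is None.
At some moment in a run one of block_0, block_1, block_2, block_3, block_4 may be knocked a few centimetres aside while the robot is not near it.
It also fails if it takes over 210 s, if anything falls off the work surface, if the arm or the gripper's body presses on something with over 40 N, if the wrist force passes 120 N, or if a joint passes its speed limit or range.

## Robot

A 6-joint arm with a two-finger parallel gripper is mounted at the origin on a cart in front of the work surface, level with it; the furniture and walls round the work are solid. World frame = base frame: x ahead of the robot, y to its left, z up, the work surface at z = 0. Lengths are in m, angles in rad, forces in N, time in s.
With the tool pointing down it reaches from about 0.325 to 0.925 m from the base axis. Payload 3.1 kg.
Tool frame: the origin (TCP) lies between the finger pads; the fingertips stand 11 mm ahead of it and the grasp point (between the pads) lies 8 mm behind it; z points along the fingers, y is the line along which they close (so a half turn about z gives the same grasp; the last joint's range is limited). The gripper opens to 85 mm and grips with 20 to 120 N. Pads are 22 mm wide; open, the fingers measure 114 mm over their backs; the gripper's body (76 mm by 85 mm) begins 54 mm behind the grasp point. The pads swing forward as they close: fully open they stand 13 mm farther back than shut.
Start: joints at [1.132, 0.217, 1.613, -0, 1.311, -0.112], TCP at [0.201, 0.592, 0.242] pointing down, gripper open.
Joint ranges: [-2.75, 2.75], [-0.78, 2.1], [0.31, 2.55], [-1.13, 4.27], [0.13, 2.63], [-2.58, 2.58]. Speed limits (rad/s): [2.79, 2.79, 3.14, 3.14, 3.14, 3.14].

## Interface

Orientations are given as [roll, pitch, yaw] about the fixed x, y, z axes, in that order (R = Rz(yaw) Ry(pitch) Rx(roll)).
In Python, from plant import arm, eyes, get_time, get_joints, get_qvel, get_effort, get_position, get_tcp_rot, get_wrist_force, get_moment, get_grip_width, get_gripper_force gives the robot as it stands (arm), with the cameras (eyes) and the readings as plain functions. Calls block until the motion is done:
- arm.move_pose(position, orientation): joint-space move of the TCP to a pose.
- arm.move_linear(position, orientation=None, speed=0.15, guard=None): straight line of the TCP; orientation=None keeps the orientation; speed is the mean speed in m/s. With guard (N) it stops when the force on the tool has changed by that much, and returns True; else False.
- arm.movej(angles): joint-space move.
- arm.open_gripper() and arm.grab(): open the fingers fully, or close them until they stop; the grip force is fixed at half the most.
- arm.dwell(seconds).
- arm.solve_ik(position, orientation): joint angles nearest the present ones, or None.
- eyes.camera(name): name is "scene" or "top"; returns a dict with "img" (420x560x3 uint8, blue, green, red), "fx", "fy", "cx", "cy" (pixels), "extrinsics" (4x4, takes a point from camera to world coordinates). Camera axes: x right, y up, looking along -z (the intrinsics and any distortion apply to the point x, -y, -z); pixel columns grow to the right and rows downward; lengths in m; the calibration is good to about 2 mm. A picture is of the moment at which its call begins. There is no depth.
A pose or a line that the arm cannot do raises arm.PlanningError and nothing moves.
- arm.hand_in(): hands the job in; it is judged then, once.
Readings, each from a call of its own:
- get_time(): time.
- get_joints(): joint angles.
- get_qvel(): joint speeds.
- get_effort(): joint torques, N m.
- get_position(): TCP position.
- get_tcp_rot(): TCP orientation.
- get_wrist_force(): force on the tool from outside, world axes, zero at the start.
- get_moment(): the same for the moment, N m.
- get_grip_width(): opening from 0.0 (shut) to 1.0 (fully open).
- get_gripper_force(): force on a finger pad.
Only numpy, scipy, OpenCV 4.12 (cv2) and the standard library are available. Lean on these libraries where they do the work, as an engineer would, in place of code of your own. Each camera call takes 0.05 s, during which the arm holds its last target. There are 200 camera calls.

## Working session

There is one attempt and no reset: what is moved stays moved. The work goes in short steps, each a Python script; the robot and the scene stay as the last script left them, time stands still between calls to the robot, and variables do not carry over. Pictures are saved under pics/ and viewed, at most 14 in all, crops included, and the job is handed in when it is done.

```bash
ls; mkdir -p pics
python3 - <<'E'
from plant import arm, eyes, get_time, get_joints, get_qvel, get_effort, get_position, get_tcp_rot, get_wrist_force, get_moment, get_grip_width, get_gripper_force
import cv2, numpy as np
for n in ("scene","top"):
    c=eyes.camera(n); cv2.imwrite(f"pics/{n}0.png",c["img"]); print(n,[c[k] for k in("fx","fy","cx","cy")],[k for k in c]); print(np.round(c["extrinsics"],4))
print(get_time(),get_tcp_rot(),get_position())
E
```

```text
pics
plant.py
scene [403.7572746172577, 403.7572746172577, 273.66865457921045, 207.4868902276892] ['img', 'fx', 'fy', 'cx', 'cy', 'extrinsics']
[[ 0.8564  0.2935 -0.4248  0.106 ]
 [-0.5163  0.5001 -0.6952 -0.7258]
 [ 0.0084  0.8147  0.5798  0.7154]
 [ 0.      0.      0.      1.    ]]
top [387.7880531999873, 387.7880531999873, 283.29006593748204, 208.35326192637012] ['img', 'fx', 'fy', 'cx', 'cy', 'extrinsics']
[[ 0.0073  0.9939 -0.1103  0.462 ]
 [-0.9998  0.0095  0.0187  0.034 ]
 [ 0.0197  0.1102  0.9937  1.2038]
 [ 0.      0.      0.      1.    ]]
0.1 [-3.13937743e+00 -2.49443314e-04  2.81476828e+00] [0.20029384 0.59127123 0.24107801]
```

View pics/top0.png

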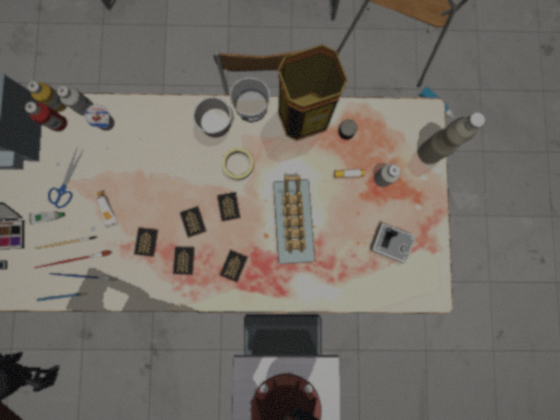

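View pics/scene0.png

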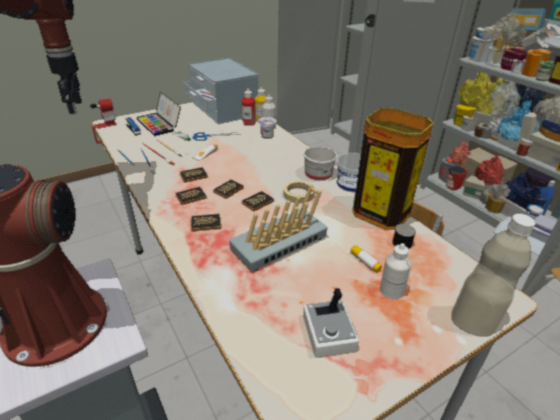

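The top view shows five dark blocks at about (147,242), (193,221), (229,206), (184,260) and (234,265). The rack is at (293,220) with its back bar at the top (+x), and the switch box is at (391,242). The scene view agrees, with the lever up at (336,298) and the button at (330,332).

```bash
cat > h.py <<'E'
import cv2, numpy as np
from plant import arm, eyes, get_time, get_joints, get_qvel, get_effort, get_position, get_tcp_rot, get_wrist_force, get_moment, get_grip_width, get_gripper_force
def rays(c,px):
    px=np.atleast_2d(px).astype(float); E=c["extrinsics"]
    d=np.c_[(px[:,0]-c["cx"])/c["fx"],-(px[:,1]-c["cy"])/c["fy"],-np.ones(len(px))]@E[:3,:3].T
    return E[:3,3],d
def onplane(c,px,z):
    o,d=rays(c,px); return o+d*((z-o[2])/d[:,2])[:,None]
def proj(c,P):
    E=c["extrinsics"]; q=(np.atleast_2d(P)-E[:3,3])@E[:3,:3]
    return np.c_[c["cx"]+c["fx"]*q[:,0]/-q[:,2], c["cy"]-c["fy"]*q[:,1]/-q[:,2]]
def tri(c1,p1,c2,p2):
    o1,d1=rays(c1,p1);o2,d2=rays(c2,p2);d1=d1[0];d2=d2[0]
    A=np.c_[d1,-d2];s=np.linalg.lstsq(A,o2-o1,rcond=None)[0]
    a=o1+s[0]*d1;b=o2+s[1]*d2
    return (a+b)/2,np.linalg.norm(a-b)
def darkblobs(c,amin,amax,th=75):
    m=(c["img"].max(2)<th).astype(np.uint8)*255
    m=cv2.morphologyEx(m,cv2.MORPH_CLOSE,np.ones((5,5)))
    cs,_=cv2.findContours(m,cv2.RETR_EXTERNAL,cv2.CHAIN_APPROX_NONE)
    return [k for k in cs if amin<cv2.contourArea(k)<amax]
def blocks(c,zt=0.014):
    """top view: centre, yaw of long side, size on plane zt"""
    out=[]
    for k in darkblobs(c,250,900):
        P=onplane(c,k.reshape(-1,2),zt)
        if not(0.2<P[:,0].mean()<0.7 and P[:,1].mean()>0.0 ): continue
        (x,y),(w,h),a=cv2.minAreaRect((P[:,:2]*1000).astype(np.float32))
        if w<h: w,h,a=h,w,a+90
        a=(a+90)%180-90
        if 50<w<110 and 35<h<80: out.append((x/1000,y/1000,np.radians(a),w,h,cv2.minAreaRect(k)[0]))
    return out
def save(n,img): cv2.imwrite(f"pics/{n}.png",img)
def crop(c,x0,y0,x1,y1,s): return cv2.resize(c["img"][y0:y1,x0:x1],None,fx=s,fy=s,interpolation=cv2.INTER_CUBIC)
E
python3 - <<'E'
from h import *
t=eyes.camera("top"); s=eyes.camera("scene")
sb=[cv2.minAreaRect(k)[0] for k in darkblobs(s,150,900)]
for b in blocks(t):
    r=[tri(t,b[5],s,p) for p in sb]; i=min(range(len(r)),key=lambda i:r[i][1]); 
    print(np.round(b[:5],3),np.round(b[5]), "tri",np.round(r[i][0],4),round(r[i][1],4))
a=crop(t,260,160,420,280,4.5); b=crop(s,200,170,400,360,3.0)
save("rack_top",a); save("rack_scene",b)
E
```

```text
[ 0.419  0.162 -0.381 78.842 54.38 ] [233. 265.] tri [ 0.5145  0.0873 -0.0523] 0.2555
[ 4.3400e-01  3.1300e-01 -4.4000e-02  7.9207e+01  5.6015e+01] [183. 260.] tri [ 0.5551  0.2223 -0.137 ] 0.35
[ 0.489  0.429 -0.122 78.97  56.737] [146. 242.] tri [ 0.6288  0.3644 -0.2543] 0.3977
[ 0.506  0.833  0.08  78.767 68.568] [ 12. 234.] tri [ 0.6114 -0.0321  0.7439] 0.6811
[ 0.552  0.289  0.337 77.268 55.815] [192. 221.] tri [ 0.6615  0.2775 -0.2695] 0.229
[ 0.6    0.181  0.189 78.663 54.537] [228. 206.] tri [ 0.6706  0.1823 -0.2231] 0.1046
```

View pics/rack_top.png

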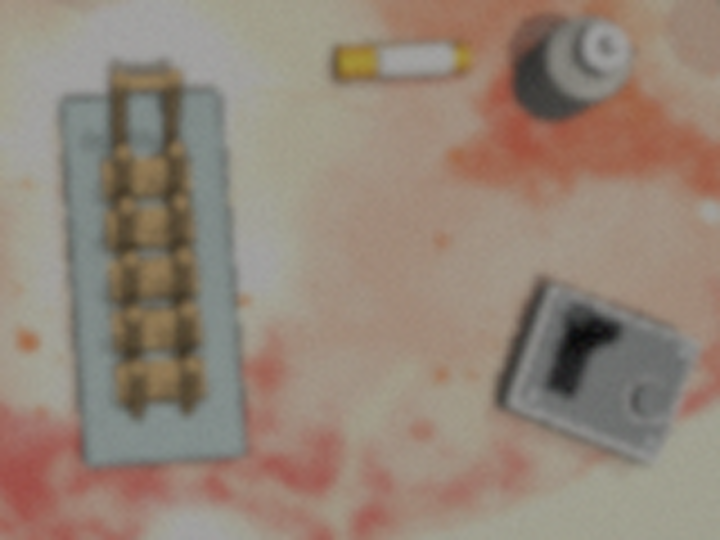

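View pics/rack_scene.png

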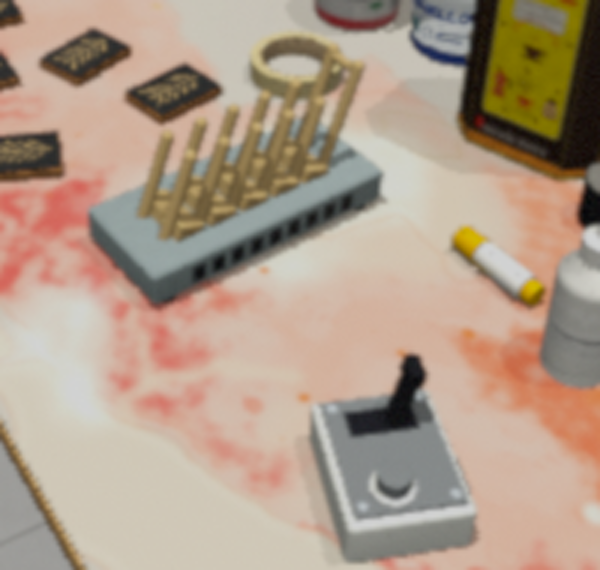

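The crops show the rack's top corners clearly and confirm its back bar is towards +x. The button is at top crop (648,398) and scene crop (393,483). Next I triangulate these points.

```bash
cat > m.py <<'E'
from h import *
t=eyes.camera("top"); s=eyes.camera("scene")
T=lambda x,y:(260+(x+.5)/4.5-.5,160+(y+.5)/4.5-.5); S=lambda x,y:(200+(x+.5)/3-.5,170+(y+.5)/3-.5)
for n,a,b in [("rackFL",(85,466),(90,213)),("rackFR",(246,457),(155,278)),("rackBR",(222,90),(381,174)),("button",(646,398),(393,482)),
  ("boxBL",(546,284),(315,405)),("boxBR",(693,348),(425,393)),("knob",(603,330),(414,362)),("glueW",(463,58),(535,292)),
  ("barL",(113,73),(333,48)),("barR",(180,73),(356,64))]:
    p,e=tri(t,T(*a),s,S(*b)); print(n,np.round(p,4),"gap",round(e,4))
sb=[cv2.minAreaRect(k)[0] for k in darkblobs(s,60,900)]
for b in blocks(t):
    r=[tri(t,b[5],s,p) for p in sb]; i=min(range(len(r)),key=lambda i:r[i][1]+abs(r[i][0][2]-.01))
    print(np.round(b[:5],3), "tri",np.round(r[i][0],4),round(r[i][1],4))
# rack top face by colour
I=t["img"].astype(int); m=((I[...,0]-I[...,2]>8)).astype(np.uint8)*255
m[:, :265]=0; m[:,325:]=0; m[:165]=0; m[275:]=0
cs,_=cv2.findContours(cv2.morphologyEx(m,cv2.MORPH_CLOSE,np.ones((5,5))),0,cv2.CHAIN_APPROX_NONE); k=max(cs,key=cv2.contourArea)
P=onplane(t,k.reshape(-1,2),.04)[:,:2]*1000; r=cv2.minAreaRect(P.astype(np.float32)); print("rack",r)
# switchbox: grey, unsaturated
g=((I.max(2)-I.min(2)<14)&(I.max(2)<185)).astype(np.uint8)*255; g[:,:368]=0; g[:,418:]=0; g[:218]=0; g[268:]=0
cs,_=cv2.findContours(cv2.morphologyEx(g,cv2.MORPH_CLOSE,np.ones((7,7))),0,cv2.CHAIN_APPROX_NONE); k2=max(cs,key=cv2.contourArea)
print("box",cv2.minAreaRect((onplane(t,k2.reshape(-1,2),.045)[:,:2]*1000).astype(np.float32)))
o=t["img"].copy(); cv2.drawContours(o,[k,k2],-1,(0,0,255),1); t["img"]=o; save("seg",crop(t,260,160,420,280,4.5))
E
python3 m.py
```

```text
rackFL [0.4286 0.0243 0.0324] gap 0.0037
rackFR [ 0.4353 -0.0824  0.0384] gap 0.0034
rackBR [ 0.68   -0.0654  0.0362] gap 0.0019
button [ 0.4745 -0.3463  0.0484] gap 0.0001
boxBL [ 0.5151 -0.2664  0.0328] gap 0.0797
boxBR [ 0.4991 -0.3476  0.124 ] gap 0.0138
knob [ 0.5178 -0.3037  0.1   ] gap 0.0025
glueW [ 0.7098 -0.2359  0.0157] gap 0.0017
barL [0.6727 0.0105 0.1318] gap 0.0005
barR [ 0.6703 -0.0299  0.1385] gap 0.0042
[ 0.419  0.162 -0.381 78.819 53.946] tri [0.4187 0.1624 0.0099] 0.0007
[ 4.3400e-01  3.1300e-01 -3.9000e-02  7.9097e+01  5.5645e+01] tri [0.4333 0.314  0.0095] 0.0002
[ 0.489  0.429 -0.117 78.86  56.376] tri [0.4895 0.43   0.0097] 0.0015
[ 0.506  0.833  0.08  78.983 68.568] tri [0.5154 0.8268 0.0176] 0.0159
[ 0.552  0.29   0.348 78.258 55.53 ] tri [5.538e-01 2.921e-01 5.000e-04] 0.002
[ 0.599  0.181  0.193 78.38  54.576] tri [0.6006 0.1813 0.01  ] 0.0018
rack ((446.3800964355469, -20.19382095336914), (20.413040161132812, 33.57171630859375), 29.25626564025879)
box ((487.29461669921875, -325.74053955078125), (135.71697998046875, 92.03008270263672), 67.22457122802734)
```

View pics/seg.png

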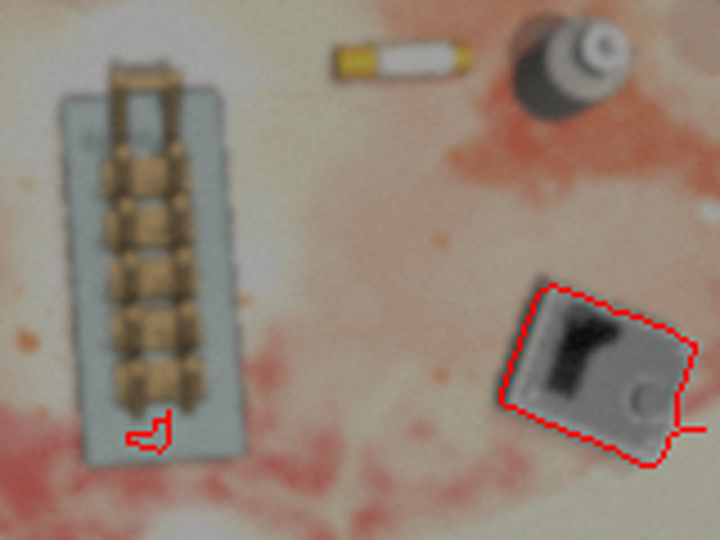

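The box fit is good and its corners are plausible, but the rack colour mask failed. I'll fit the rack outline and seats better, then check IK for the tilted grasp. That grasp is 45° in the block's long-edge plane, near the end that will be the top, so the gripper body clears the dowels.

Run:
```python
from h import *
t=eyes.camera("top"); I=cv2.GaussianBlur(t["img"],(3,3),0).astype(int)
print("px rackBR, rackBL, table near, shadow", I[255,305],I[190,276],I[230,325],I[175,320],I[190,268])
d=I[...,2]-I[...,0]
m=((d<12)).astype(np.uint8)*255
m[:, :268]=0; m[:,320:]=0; m[:168]=0; m[272:]=0
m=cv2.morphologyEx(m,cv2.MORPH_OPEN,np.ones((3,3)))
cs,_=cv2.findContours(m,0,cv2.CHAIN_APPROX_NONE); cs=[k for k in cs if cv2.contourArea(k)>60]
k=cv2.convexHull(np.vstack(cs)); P=onplane(t,k.reshape(-1,2),.04)[:,:2]*1000
r=cv2.minAreaRect(P.astype(np.float32)); print("rack",r)
T=lambda x,y:(260+(x+.5)/4.5-.5,160+(y+.5)/4.5-.5)
print("corners FL FR BR BL",np.round(onplane(t,[T(85,466),T(246,457),T(221,90),T(61,96)],.04)[:,:2],4).tolist())
print("box BL BR FR FL",np.round(onplane(t,[T(546,284),T(697,345),T(655,466),T(501,403)],.045)[:,:2],4).tolist())
print("button",onplane(t,T(646,398),.06), "bar",onplane(t,T(146,73),.135))
# seat profile along the rack centre line at z=.05
yaw=.07; u=np.array([np.cos(yaw),np.sin(yaw)]); c0=np.array([.556,-.021])
xs=np.arange(-100,101,4); pr=[]
for x in xs:
    v=[]
    for y in(-6,0,6):
        q=proj(t,[*(c0+u*x/1000+np.array([-u[1],u[0]])*y/1000),.05])[0]; v.append(cv2.getRectSubPix(t["img"],(1,1),tuple(map(float,q)))[0,0].astype(int))
    w=np.mean(v,0); pr.append((int(x),int(w[2]),int(w[2]-w[0])))
print(pr)
o=t["img"].copy(); cv2.polylines(o,[k],True,(0,0,255),1); t["img"]=o
```

```text
px rackBR, rackBL, table near, shadow [138 141 130] [134 136 126] [134 149 161] [147 160 161] [159 161 161]
rack ((573.2630615234375, -19.851112365722656), (284.7447509765625, 155.66519165039062), 0.6652939915657043)
corners FL FR BR BL [[0.4271, 0.0251], [0.4338, -0.0815], [0.6801, -0.0649], [0.6748, 0.0435]]
box BL BR FR FL [[0.5499, -0.2822], [0.51, -0.3826], [0.4298, -0.3522], [0.4705, -0.2505]]
button [[ 0.47441237 -0.34248877  0.06      ]] bar [[ 0.6725443  -0.01006014  0.135     ]]
[(-100, 130, -7), (-96, 129, -6), (-92, 124, -4), (-88, 111, 6), (-84, 105, 31), (-80, 119, 47), (-76, 127, 52), (-72, 136, 55), (-68, 141, 57), (-64, 141, 56), (-60, 132, 38), (-56, 115, 15), (-52, 108, 24), (-48, 120, 45), (-44, 125, 51), (-40, 129, 52), (-36, 136, 55), (-32, 140, 57), (-28, 131, 48), (-24, 109, 24), (-20, 98, 15), (-16, 100, 33), (-12, 117, 47), (-8, 126, 51), (-4, 133, 54), (0, 137, 55), (4, 137, 54), (8, 125, 36), (12, 110, 15), (16, 103, 25), (20, 118, 44), (24, 124, 51), (28, 127, 51), (32, 134, 55), (36, 139, 56), (40, 134, 45), (44, 120, 22), (48, 105, 18), (52, 107, 36), (56, 121, 48), (60, 127, 50), (64, 134, 54), (68, 140, 57), (72, 139, 54), (76, 128, 32), (80, 116, 5), (84, 110, -4), (88, 111, -4), (92, 115, -5), (96, 121, -6), (100, 126, -6)]
```

The rack has its centre at (0.554, -0.0195) with yaw 0.068, and the seat spacing and bar both put slot 2 at the rack's centre. The box has its centre at (0.490, -0.317) with yaw -0.373, and the predicted button is within 3 mm of the measured one. Next come IK checks, then the button press.

```bash
cat > k.py <<'E'
from h import *
from scipy.spatial.transform import Rotation as Rn
RC=np.array([.554,-.0195]); RY=.068; BC=np.array([.490,-.317]); BY=-.373
def rpy(R): return Rn.from_matrix(R).as_euler("xyz")
def H(R,p): M=np.eye(4);M[:3,:3]=R;M[:3,3]=p;return M
Rz=lambda a:Rn.from_euler("z",a).as_matrix()
def box(x,y,z): return np.r_[BC+Rz(BY)[:2,:2]@[x,y],z]
def rackp(v): return np.r_[RC,0]+Rz(RY)@np.asarray(v,float)
U=np.array([.342,0,.94]); N=np.array([.94,0,-.342])
def slotblock(i,up=0,n=0.003):
    """block body-centre frame in slot i; bx up slot, bz = -N"""
    R=Rz(RY)@np.c_[U,[0,1,0] if np.cross(-N,U)[1]>0 else [0,-1,0],-N]
    return H(R,rackp(np.array([(i-2)*.034,0,.05])+U*(.042+up)+N*n))
PHI=np.radians(45)
def grasp(g=.024,h=.010,phi=PHI,s=1):
    """tool frame in block body-centre frame (h: TCP height over body centre)"""
    z=np.array([-np.sin(phi),0,-np.cos(phi)]); y=np.array([0,s,0.]); 
    return H(np.c_[np.cross(y,z),y,z],[g,0,h])
def flat(x,y,a): return H(Rz(a),[x,y,.007])
def lift(T,d): T=T.copy();T[:3,3]+=d;return T
def ik(T): return arm.solve_ik(T[:3,3],rpy(T[:3,:3]))
def mp(T): arm.move_pose(T[:3,3],rpy(T[:3,:3]))
def ml(T,**k): return arm.move_linear(T[:3,3],rpy(T[:3,:3]),**k)
E
python3 - <<'E'
from k import *
B=[(.419,.162,-.381),(.434,.313,-.042),(.489,.429,-.12),(.552,.289,.345),(.6,.181,.192)]
f=lambda q:None if q is None else np.round(q,2).tolist()
for s in(1,-1):
    print("s",s)
    for i in(0,2,4):
        print(" slot",i,f(ik(slotblock(i)@grasp(s=s))),f(ik(slotblock(i,.09)@grasp(s=s))))
    for b in B:
      for flip in(0,np.pi):
        T=flat(b[0],b[1],b[2]+flip)@grasp(s=s); print(" blk",b,round(flip),f(ik(T)),f(ik(lift(T,[0,0,.15]))))
E
```

```text
s 1
 slot 0 [-0.27, -0.12, 2.29, 0.26, 0.57, -2.1] [-0.24, -0.19, 2.16, 0.19, 0.76, -1.99]
 slot 2 [-0.22, 0.04, 2.14, 0.23, 0.56, -2.02] [-0.2, -0.03, 2.02, 0.17, 0.73, -1.94]
 slot 4 [-0.18, 0.18, 1.98, 0.19, 0.56, -1.96] [-0.17, 0.12, 1.86, 0.15, 0.74, -1.89]
 blk (0.419, 0.162, -0.381) 0 [0.01, 0.65, 1.69, 0.27, 1.55, -1.29] [0.01, 0.42, 1.68, 0.28, 1.78, -1.23]
 blk (0.419, 0.162, -0.381) 3 None None
 blk (0.434, 0.313, -0.042) 0 [0.33, 0.79, 1.44, 0.26, 1.66, -1.28] [0.33, 0.59, 1.43, 0.27, 1.86, -1.22]
 blk (0.434, 0.313, -0.042) 3 None None
 blk (0.489, 0.429, -0.12) 0 [0.42, 0.95, 1.15, 0.38, 1.74, -1.1] [0.42, 0.77, 1.15, 0.4, 1.91, -1.03]
 blk (0.489, 0.429, -0.12) 3 None None
 blk (0.552, 0.289, 0.345) 0 [0.36, 1.01, 1.04, 0.01, 1.87, -1.55] [0.36, 0.83, 1.04, 0.01, 2.05, -1.55]
 blk (0.552, 0.289, 0.345) 3 [0.38, 0.31, 2.26, 3.27, 0.22, -1.67] [0.38, -0.07, 2.26, -0.17, 0.17, 1.76]
 blk (0.6, 0.181, 0.192) 0 [0.18, 1.02, 1.03, -0.01, 1.88, -1.58] [0.18, 0.84, 1.03, -0.01, 2.06, -1.58]
 blk (0.6, 0.181, 0.192) 3 [0.17, 0.31, 2.26, 3.08, 0.21, -1.53] [0.17, -0.06, 2.25, 0.
[... 515 characters left out ...]
7] [0.33, 0.59, 1.43, 0.27, 1.86, 1.92]
 blk (0.434, 0.313, -0.042) 3 None [0.83, -0.1, 2.29, -1.04, 0.67, 0.06]
 blk (0.489, 0.429, -0.12) 0 [0.42, 0.95, 1.15, 0.38, 1.74, 2.04] [0.42, 0.77, 1.15, 0.4, 1.91, 2.11]
 blk (0.489, 0.429, -0.12) 3 None [0.92, 0.21, 1.96, -1.01, 0.8, 0.14]
 blk (0.552, 0.289, 0.345) 0 [0.36, 1.01, 1.04, 0.01, 1.87, 1.59] [0.36, 0.83, 1.04, 0.01, 2.05, 1.59]
 blk (0.552, 0.289, 0.345) 3 [0.38, 0.31, 2.26, 3.27, 0.22, 1.47] [0.38, -0.07, 2.26, -0.17, 0.17, -1.38]
 blk (0.6, 0.181, 0.192) 0 [0.18, 1.02, 1.03, -0.01, 1.88, 1.56] [0.18, 0.84, 1.03, -0.01, 2.06, 1.56]
 blk (0.6, 0.181, 0.192) 3 [0.17, 0.31, 2.26, 3.08, 0.21, 1.62] [0.17, -0.06, 2.25, 0.07, 0.17, -1.66]
```

IK works in one branch for every block and slot, with the tool hooking back towards the robot at the pick. Now I press the button.

Run:
```python
from k import *
x=Rz(BY)@[1,0,0]; z=np.array([0,0,-1.])
best=None
for s in(1,-1):
    R=np.c_[np.cross(s*x,z),s*x,z]; T=H(R,[.473,-.3425,.24]); q=ik(T)
    if q is not None and (best is None or abs(q[5])<abs(best[1][5])): best=(T,q)
T,q=best; print(np.round(q,2))
arm.grab(); print("w",get_grip_width())
mp(T); 
ml(lift(T,[0,0,-.155]),speed=.15)
g=ml(lift(T,[0,0,-.1745]),speed=.02,guard=4.4)
print(g,get_position(),get_wrist_force(),get_time())
ml(T,speed=.2); arm.open_gripper()
mp(H(T[:3,:3],[.4,-.05,.33])); print(get_time())
s=eyes.camera("scene"); save("sw1",crop(s,240,240,400,360,3))
```

```text
[-0.75  0.13  1.71  0.    1.29 -0.37]
w -0.0021856208471940884
True [ 0.47287135 -0.34237938  0.06574341] [0.19313888 0.63246685 4.10467896] 6.7083
9.7167
```

View pics/sw1.png

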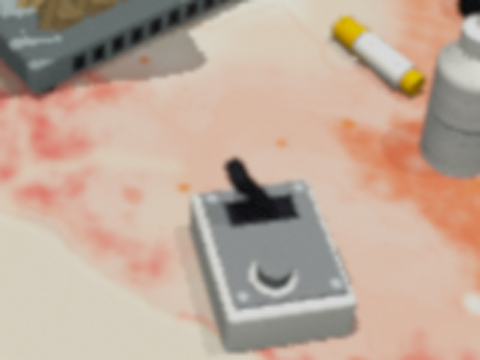

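The lever is down: it leans towards the front at crop (245,185). Now the first block goes to slot 4.

```bash
cat > p.py <<'E'
from k import *
def find(near,r=.09):
    c=eyes.camera("top"); L=[b for b in blocks(c) if np.hypot(b[0]-near[0],b[1]-near[1])<r and 72<b[3]<86 and 48<b[4]<62]
    L.sort(key=lambda b:np.hypot(b[0]-near[0],b[1]-near[1])); return L[0]
def pick(b,G):
    arm.open_gripper(); F=flat(*b[:3])@G
    mp(lift(F,[0,0,.13])); ml(lift(F,[0,0,.04]),speed=.25)
    g=ml(F,speed=.06,guard=8); arm.grab()
    print("pick",np.round(b[:5],3),"guard",g,"w",round(get_grip_width(),3),"z",np.round(get_position()[2]-F[2,3],4),"F",np.round(get_gripper_force(),1))
    ml(lift(F,[0,0,.16]),speed=.25)
def above(i,G,up=.1): mp(slotblock(i,up,.0005)@G)
def insert(i,G,dy=0,n=.0005):
    ml(slotblock(i,.05,n)@G,speed=.15)
    g=ml(slotblock(i,-.004,n)@G,speed=.03,guard=6)
    d=(get_position()-(slotblock(i,0,n)@G)[:3,3]); print("insert",g,"up err",round(float(d@(Rz(RY)@U)),4),"F",np.round(get_wrist_force(),1))
def leave(i,G):
    arm.open_gripper(); T=slotblock(i,0,.0005)@G; b=-T[:3,2]
    ml(lift(T,b*.12+[0,0,.02]),speed=.2); print("t",round(get_time(),1))
E
python3 - <<'E'
from p import *
G=grasp(s=-1); b=find((.552,.289)); pick(b,G); above(4,G); print(get_grip_width(),get_time())
t=eyes.camera("top");s=eyes.camera("scene")
save("held1",np.hstack([crop(t,250,150,350,280,4),crop(s,210,130,350,270,3.72)[:520]]))
E
```

```text
pick [ 0.552  0.289  0.337 77.235 54.821] guard False w 0.667 z 0.0012 F 63.9
0.6643815479411129 15.375
```

```bash
python3 -c "
import cv2;i=cv2.imread('pics/held1.png');print(i.shape);cv2.imwrite('pics/held1b.png',cv2.resize(i,(800,int(i.shape[0]*800/i.shape[1]))))"
```

```text
(520, 921, 3)
```

View pics/held1b.png

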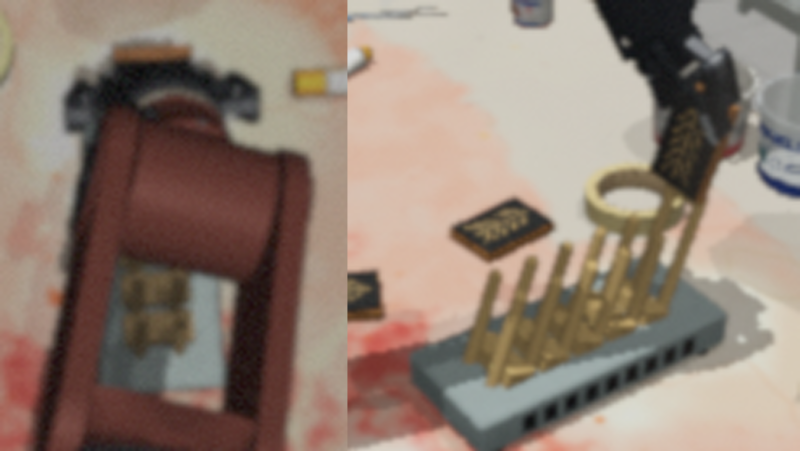

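The block is held upright over slot 4, carved face to the front, with the lean parallel to the dowels. I insert it now.

Run:
```python
from p import *
G=grasp(s=-1); insert(4,G); s=eyes.camera("scene"); a=crop(s,230,150,350,270,3.3)
leave(4,G)
s=eyes.camera("scene"); save("ins1",np.hstack([a,crop(s,230,150,350,270,3.3)]))
```

```text
insert True up err -0.0003 F [1.  0.6 2.8]
t 18.9
```

View pics/ins1.png

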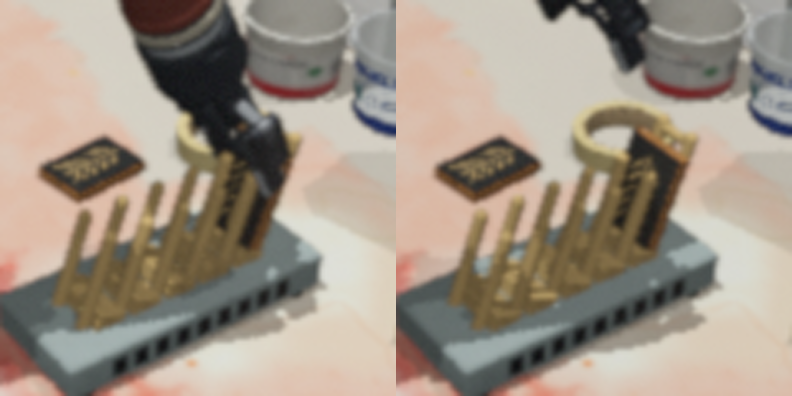

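The block is seated: insertion stopped within 0.3 mm of the seat height, and the block leans in slot 4. Three more follow.

Run:
```python
from p import *
G=grasp(s=-1)
for i,n in ((3,(.489,.429)),(2,(.434,.313)),(1,(.419,.162))):
    b=find(n); pick(b,G)
    if not .6<get_grip_width()<.72: print("bad grip"); break
    above(i,G); insert(i,G)
    d=get_position()-(slotblock(i,0,.0005)@G)[:3,3]
    if abs(d@(Rz(RY)@U))>.0035: print("bad seat"); break
    leave(i,G)
t=eyes.camera("top"); s=eyes.camera("scene"); print([np.round(b[:5],3) for b in blocks(t)])
save("after4",np.hstack([crop(t,170,150,320,280,2.6),crop(s,200,130,350,260,2.6)]))
```

```text
pick [ 0.489  0.429 -0.117 78.489 56.278] guard False w 0.67 z 0.0013 F 63.8
insert True up err 0.0025 F [0.8 0.9 1.6]
t 28.3
pick [ 4.3400e-01  3.1300e-01 -3.3000e-02  7.8120e+01  5.5144e+01] guard False w 0.672 z 0.0011 F 63.7
insert True up err 0.0022 F [1.6 1.  3.9]
t 36.9
pick [ 0.419  0.162 -0.38  78.658 53.371] guard False w 0.674 z 0.0009 F 63.4
insert True up err 0.0074 F [1.4 0.7 2.4]
bad seat
[array([ 0.645,  0.175,  0.16 , 80.602, 54.482])]
```

View pics/after4.png

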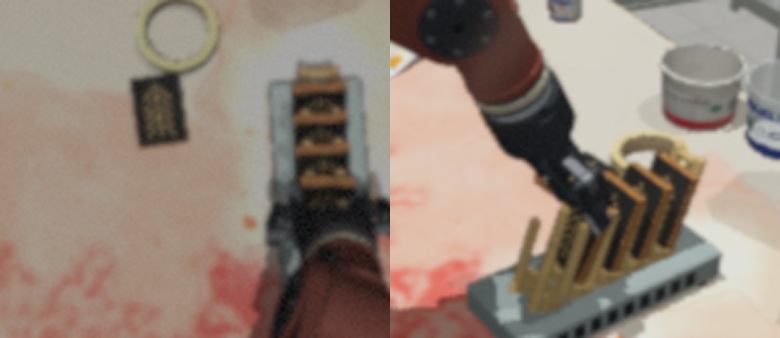

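Slots 4 to 2 are filled and the fourth block stopped about 7 mm high in slot 1. The last block has been knocked to (0.645, 0.175), next to the tape. I press the fourth block gently on down first.

Run:
```python
from p import *
G=grasp(s=-1); i=1; u=Rz(RY)@U
for n in (.0005,-.001,.002):
    T=slotblock(i,.02,n)@G; ml(T,speed=.05)
    g=ml(slotblock(i,-.003,n)@G,speed=.02,guard=8)
    e=float((get_position()-(slotblock(i,0,n)@G)[:3,3])@u)
    print(n,g,"up",round(e,4),np.round(get_wrist_force(),1),get_grip_width(),np.round(get_moment(),2))
    if e<.003: break
print(get_time())
```

```text
0.0005 True up 0.0075 [1.1 1.  1.8] 0.6712297305096847 [ 0.17 -0.12  0.05]
-0.001 True up 0.0074 [0.9 0.1 1.2] 0.6703335251750616 [ 0.23 -0.14  0.08]
0.002 True up 0.0075 [-0.1  0.9  2.7] 0.6652784575337993 [ 0.13 -0.02  0.11]
46.9167
```

Run:
```python
from p import *
t=eyes.camera("top"); s=eyes.camera("scene")
save("s1",np.hstack([crop(t,250,150,330,270,5),crop(s,230,170,310,290,5)]))
```

View pics/s1.png

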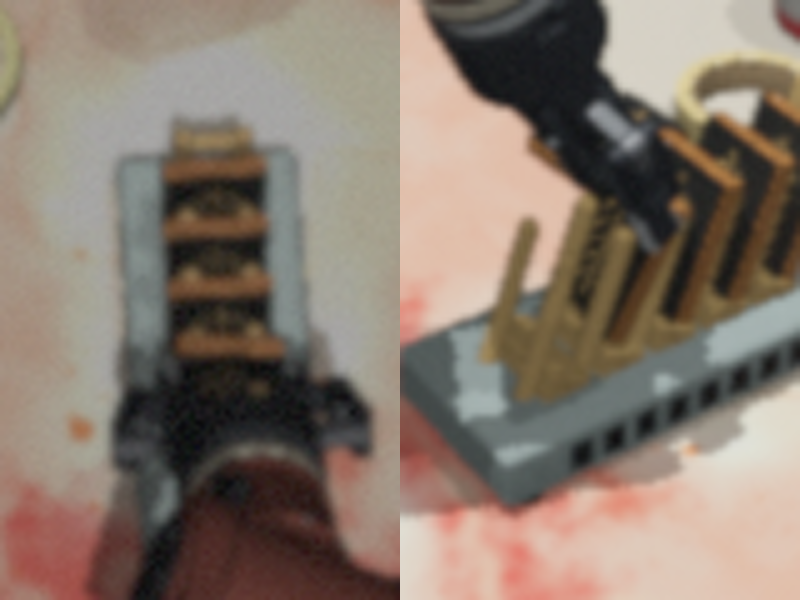

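The block stands between its dowels, so releasing lets it settle on the seat. I release and look.

Run:
```python
from p import *
G=grasp(s=-1); i=1
arm.open_gripper(); arm.dwell(.3)
T=H(arm_R:=Rn.from_euler("xyz",get_tcp_rot()).as_matrix(),get_position())
ml(lift(T,-T[:3,2]*.12+[0,0,.02]),speed=.2)
mp(lift(flat(.5,.25,0)@G,[0,0,.2]))
t=eyes.camera("top"); s=eyes.camera("scene"); print(get_time(),[np.round(b[:5],3) for b in blocks(t)])
save("s1b",np.hstack([crop(t,250,150,330,270,5),crop(s,230,170,310,290,5)]))
```

```text
49.7417 [array([ 0.644,  0.175,  0.179, 83.997, 56.028])]
```

View pics/s1b.png

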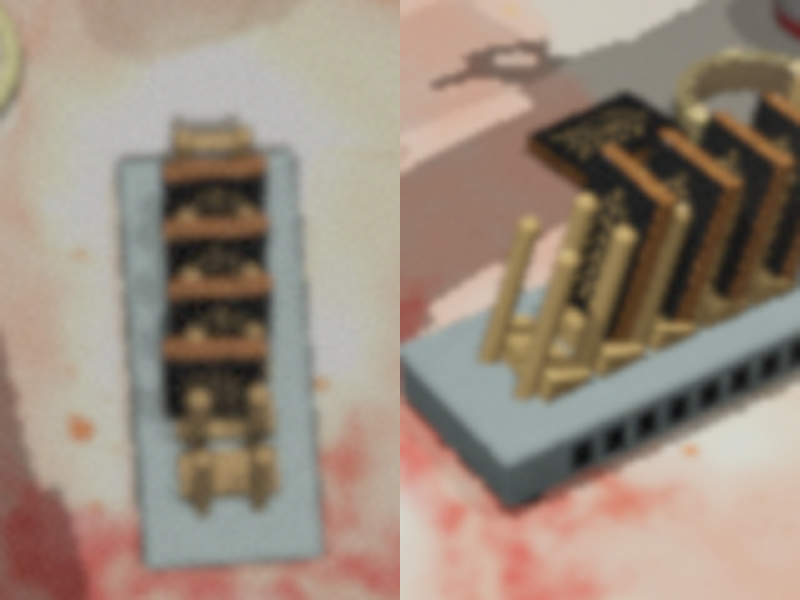

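The top view shows four evenly spaced top edges. I check numerically that the slot 1 block is at the same height as the others.

Run:
```python
from p import *
s=eyes.camera("scene"); t=eyes.camera("top")
T=lambda x,y:(250+(x+.5)/5-.5,150+(y+.5)/5-.5); S=lambda x,y:(230+(x-400+.5)/5-.5,170+(y+.5)/5-.5)
print(t["img"][int(T(220,348)[1]),int(T(220,348)[0])],t["img"][243,293])
def strips(c,x0,y0,x1,y1,th):
    I=c["img"].astype(int); m=(((I[...,2]-I[...,0])>th)&(I[...,2]>1.45*I[...,1])).astype(np.uint8)
    z=np.zeros_like(m); z[y0:y1,x0:x1]=m[y0:y1,x0:x1]
    n,L,st,ce=cv2.connectedComponentsWithStats(z); return [(st[i][:5].tolist(),np.round(ce[i],1).tolist()) for i in range(1,n) if st[i][4]>8]
print(strips(t,275,175,315,235,35)); print(strips(s,300,150,420,260,35) , strips(s,260,150,410,260,35))
# predicted right-top-back/front corners per slot, in both views
for i in (4,3,2,1):
  for up in (0,.0075):
    M=slotblock(i,up,.003); c=[(M@[.042,y,z,1])[:3] for y in(-.03,.03) for z in(-.007,.007)]
    print(i,up,"top-edge centre top/scene",np.round(proj(t,np.mean(c,0)),1),np.round(proj(s,np.mean(c,0)),1))
```

```text
[ 62  91 134] [ 96 133 159]
[]
[([386, 159, 6, 13, 55], [388.6, 165.1]), ([371, 161, 5, 3, 13], [373.0, 162.0]), ([306, 173, 25, 7, 70], [317.5, 176.9]), ([365, 194, 4, 8, 26], [366.3, 197.5]), ([373, 202, 4, 4, 12], [374.3, 203.5]), ([354, 208, 41, 21, 172], [371.9, 219.8]), ([300, 211, 5, 8, 11], [301.9, 214.5]), ([400, 211, 11, 12, 35], [405.5, 217.1]), ([388, 234, 7, 12, 29], [391.8, 241.0]), ([410, 241, 5, 7, 16], [412.5, 244.4])] [([386, 159, 6, 13, 55], [388.6, 165.1]), ([371, 161, 5, 3, 13], [373.0, 162.0]), ([306, 173, 25, 7, 70], [317.5, 176.9]), ([365, 194, 4, 8, 26], [366.3, 197.5]), ([373, 202, 4, 4, 12], [374.3, 203.5]), ([286, 207, 11, 26, 50], [291.1, 219.4]), ([354, 208, 41, 21, 172], [371.9, 219.8]), ([273, 210, 11, 27, 56], [278.6, 221.9]), ([300, 211, 5, 8, 11], [301.9, 214.5]), ([400, 213, 10, 10, 32], [405.1, 217.5]), ([297, 222, 3, 7, 10], [297.8, 224.8]), ([388, 234, 7, 12, 29], [391.8, 241.0])]
4 0 top-edge centre top/scene [[292.9 183.1]] [[309.8 192.9]]
4 0.0075 top-edge centre top/scene [[292.9 181.7]] [[310.7 190.4]]
3 0 top-edge centre top/scene [[293.6 195. ]] [[299.7 197. ]]
3 0.0075 top-edge centre top/scene [[293.7 193.7]] [[300.6 194.4]]
2 0 top-edge centre top/scene [[294.4 207. ]] [[289.2 201.1]]
2 0.0075 top-edge centre top/scene [[294.5 205.8]] [[290.1 198.5]]
1 0 top-edge centre top/scene [[295.2 219.1]] [[278.4 205.4]]
1 0.0075 top-edge centre top/scene [[295.3 218. ]] [[279.3 202.8]]
```

The slot 1 block's top-edge pixels match the seated prediction to about 1 px. For the last block, I measure the tape's clearance and check IK for a steeper grasp in slot 0.

Run:
```python
from p import *
t=eyes.camera("top"); print("tape centre",onplane(t,(238.3,162.5),.02)); b=find((.645,.175)); print(np.round(b,3) if 0 else b[:5])
ends=[(b[0]+.042*np.cos(b[2])-e*.03*np.sin(b[2]),b[1]+.042*np.sin(b[2])+e*.03*np.cos(b[2])) for e in(1,-1)]; print(np.round(ends,3))
f=lambda q:None if q is None else np.round(q,2).tolist()
for phi in(15,25,35):
  for g in(-.005,.008):
    G=grasp(g,.008+.002*0,np.radians(phi),-1); F=flat(*b[:3])@G
    print(phi,g,f(ik(F)),f(ik(lift(F,[0,0,.13]))),f(ik(slotblock(0)@G)),f(ik(slotblock(0,.1)@G)))
```

```text
tape centre [[0.7353797  0.15245284 0.02      ]]Traceback (most recent call last):
  File "<stdin>", line 2, in <module>
  File "p.py", line 4, in find
    L.sort(key=lambda b:np.hypot(b[0]-near[0],b[1]-near[1])); return L[0]
                                                                     ~^^^
IndexError: list index out of range
```

Run:
```python
from p import *
mp(lift(flat(.45,.0,0)@grasp(s=-1),[0,0,.25]))
b=find((.645,.175)); print(np.round(b[:5],3))
f=lambda q:None if q is None else np.round(q,2).tolist()
for phi in(10,20,30):
  for g in(-.005,.008):
    G=grasp(g,.009,np.radians(phi),-1); F=flat(*b[:3])@G
    print(phi,g,f(ik(F)),f(ik(lift(F,[0,0,.13]))),f(ik(slotblock(0)@G)),f(ik(slotblock(0,.1)@G)))
```

```text
[ 0.645  0.175  0.147 80.446 53.668]
10 -0.005 [0.16, 0.65, 1.49, 0.0, 1.18, 1.58] [0.16, 0.49, 1.45, 0.0, 1.37, 1.58] None [-0.4, -0.27, 2.54, 1.86, 0.42, -0.56]
10 0.008 [0.16, 0.67, 1.46, 0.0, 1.19, 1.58] [0.16, 0.52, 1.42, 0.0, 1.38, 1.58] None [-0.39, -0.29, 2.52, 1.78, 0.4, -0.46]
20 -0.005 [0.16, 0.75, 1.35, 0.0, 1.39, 1.58] [0.16, 0.6, 1.32, 0.0, 1.57, 1.58] [-0.4, -0.09, 2.55, 1.91, 0.38, -0.68] [-0.35, -0.3, 2.46, 1.12, 0.35, 0.19]
20 0.008 [0.16, 0.77, 1.31, 0.0, 1.41, 1.58] [0.16, 0.63, 1.28, 0.0, 1.59, 1.58] [-0.4, -0.13, 2.54, 1.81, 0.36, -0.57] [-0.35, -0.32, 2.44, 1.04, 0.36, 0.28]
30 -0.005 [0.16, 0.86, 1.2, 0.01, 1.6, 1.58] [0.16, 0.72, 1.18, 0.01, 1.77, 1.58] [-0.35, -0.13, 2.47, 1.09, 0.3, 0.18] [-0.31, -0.27, 2.36, 0.56, 0.46, 0.77]
30 0.008 [0.16, 0.89, 1.16, 0.01, 1.62, 1.58] [0.16, 0.74, 1.14, 0.01, 1.78, 1.58] [-0.34, -0.15, 2.46, 0.98, 0.31, 0.29] [-0.3, -0.29, 2.34, 0.53, 0.48, 0.81]
```

Run:
```python
from p import *
G=grasp(.004,.009,np.radians(30),-1)
b=find((.645,.175)); pick(b,G)
if .6<get_grip_width()<.72:
    above(0,G)
    ml(slotblock(0,.05,.0005)@G,speed=.06)
    g=ml(slotblock(0,-.004,.0005)@G,speed=.025,guard=6)
    e=float((get_position()-(slotblock(0,0,.0005)@G)[:3,3])@(Rz(RY)@U)); print(g,e,get_wrist_force())
    print(get_time())
```

```text
pick [ 0.645  0.175  0.177 80.397 54.17 ] guard False w 0.669 z 0.0014 F 64.1
True 0.0003270497087220515 [0.25527382 0.64821783 3.48740571]
58.8667
```

That block is seated at 0.3 mm. I release it, then tap down on the slot 1 and slot 0 blocks to confirm their heights.

Run:
```python
from p import *
G=grasp(.004,.009,np.radians(30),-1)
arm.open_gripper(); T=slotblock(0,0,.0005)@G
ml(lift(T,-T[:3,2]*.05+Rz(RY)@U*.05),speed=.08)
ml(lift(T,-T[:3,2]*.05+Rz(RY)@U*.12),speed=.12)
arm.grab()
Z=-(Rz(RY)@U); y=Rz(RY)@[0,-1.,0]; R=np.c_[np.cross(y,Z),y,Z]
for i in (0,1,2):
    M=slotblock(i,0,.003); top=(M@[.042,0,0,1])[:3]
    P=lambda d:H(R,top-Z*(.011+d))
    (mp if i==0 else ml)(P(.06)); ml(P(.012),speed=.12); g=ml(P(-.003),speed=.02,guard=4)
    print(i,g,"height over seated",round(float((get_position()-top)@-Z-.011),4)); ml(P(.06),speed=.2)
s=eyes.camera("scene"); t=eyes.camera("top")
arm.open_gripper if 0 else None
print(get_time())
```

```text
0 True height over seated 0.0007
1 True height over seated 0.0008
2 True height over seated 0.0008
68.4833
```

All the tapped blocks are at seated height. Now I lift the lever from the front.

Run:
```python
from p import *
x=Rz(BY)@[1,0,0]; y=Rz(BY)@[0,1.,0]; z=np.array([0,0,-1.])
c=[]
for s in(1,-1):
    R=np.c_[np.cross(s*y,z),s*y,z]; q=ik(H(R,box(-.08,.026,.2))); 
    if q is not None and ik(H(R,box(0,.026,.086))) is not None: c.append((abs(q[5]),R))
R=min(c,key=lambda a:a[0])[1]
mp(H(R,box(-.08,.026,.22))); ml(H(R,box(-.08,.026,.086)),speed=.15)
ml(H(R,box(-.045,.026,.086)),speed=.1)
g=ml(H(R,box(.006,.026,.086)),speed=.03,guard=4)
p=get_position(); print(g,"box xy",np.round(Rz(BY)[:2,:2].T@(p[:2]-BC),4),get_wrist_force())
ml(H(R,box(-.08,.026,.086)),speed=.1); ml(H(R,box(-.08,.026,.24)),speed=.2)
mp(H(R,[.35,-.1,.3])); arm.movej([1.132,.217,1.613,0,1.311,-.112])
s=eyes.camera("scene"); t=eyes.camera("top"); print(get_time())
save("fin",np.hstack([crop(t,220,140,420,270,2),crop(s,220,130,420,360,2)[:260]]) if 0 else cv2.resize(np.vstack([np.hstack([crop(s,210,140,350,290,2.8),crop(s,280,240,420,390,2.8)])]),None,fx=1,fy=1))
save("fint",crop(t,200,140,420,290,3.5))
```

```text
True box xy [0.0035 0.0262] [ 0.28049656 -0.04116481  0.449869  ]
78.075
```

View pics/fin.png

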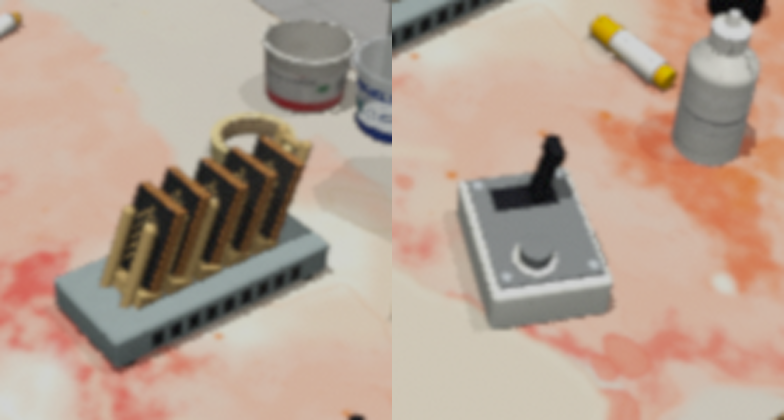

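View pics/fint.png

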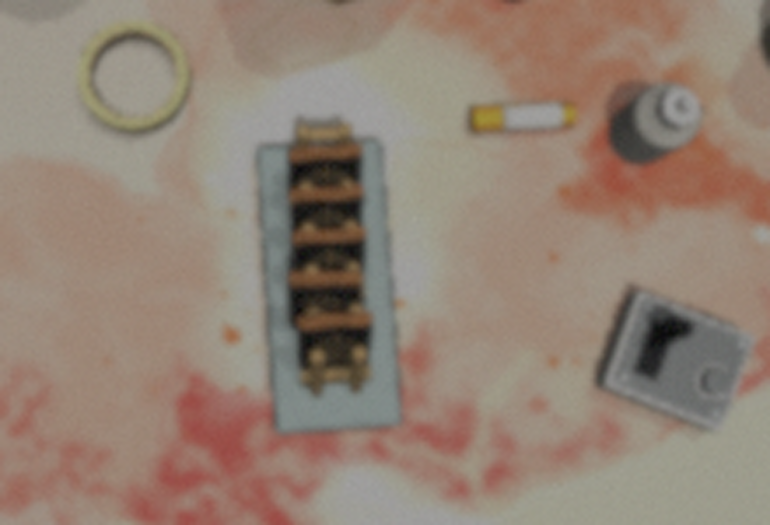

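All five blocks lean evenly in the rack, the lever is up at (552,150), and the bottle, tape and glue stick are where they were.

```bash
python3 -c "
from plant import arm, eyes, get_time, get_joints, get_qvel, get_effort, get_position, get_tcp_rot, get_wrist_force, get_moment, get_grip_width, get_gripper_force
print(arm.hand_in(),get_time())"
```

```text
the job is handed in; nothing more can be done
the job is handed in; nothing more can be done
```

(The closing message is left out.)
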